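# Crank two cases into the picking bin

### The job

Set the black bin squarely under the dispenser's lip, inside the taped bay, then wind the red crank knob exactly two full turns anticlockwise (seen from above) so that the bottom two cases drop into the bin, and leave the crank back at its home position. Turn it steadily at an easy pace, about one turn every four seconds, with the knob firmly in hand: the crank must not lurch ahead after the heavy point nor run back. Let go at the end, leave the other cases in the magazine and do not disturb the other things on the table.

Things in the scene. Friction and masses are not known exactly. Their poses are not given: they have to be found in the camera images.
- dispenser: Hand-cranked case dispenser fixed to the table: blue base (72 mm high), steel deck (top 85 mm above the table), clear magazine tower with five flat cases. Origin on the table; +x is the way cases come out, z up. In mm: base x -220 to 70, y +-65; deck on to x = 100, the lip, underside 79 above the table; tower x 24 to 110, y +-54, top 200; crank axis at x -120, y 0.
- pusher (a joint): Travel in m of the orange pusher driven by the crank through a rod: 0 fully back, 0.08 fully forward. It shoves out the bottom case in the first half of each turn; as it draws back in the second half the stack drops by one. A return spring (0 to 24 N) resists the first half turn, up to about 11 N at the knob, heaviest near 1.9 rad, and drives the crank on as hard in the second half.
- bay (a point): Point on the table (z = 0) where the centre of the black bin belongs: 157 mm along the dispenser's +x from its origin, partly under the lip, between yellow and black tape stripes on the table. Axes as the dispenser's.
- crank_axis (a point): Point on the crank's vertical axis, 165 mm above the table. Axes as the dispenser's.
- knob_grip (a point): Grip point on the axis of the red crank knob, 171 mm above the table, 65 mm from the crank's axis. The knob is an upright cylinder 28 mm in diameter, 126 to 196 mm above the table, free to spin on its pin; the crank arm is below it (top 125 mm). It circles with the crank; its own x, y axes mean nothing.
- crank (a joint): Crank angle in rad, counted through the turns. 0 is home: pusher back, knob on the dispenser's -x side of the axis. Grows anticlockwise seen from above; 6.283 is one turn and one case. Knob direction from the axis, in the dispenser's frame: (-cos, -sin) of it. Starts within 0.3 of 0. Friction holds it within about 0.35 rad of home; elsewhere the spring turns it if let go.
- bin_tab (a point): Grip point in the upright handle tab of the black bin, 62 mm above the table: a plate 12 mm thick (along the bin's y), 70 mm wide (along its x), its top 85 mm above the table with an orange band. Axes as the bin's, z up.
- bin_in (a point): Centre of the inner floor of the loose black bin, 4 mm above the table. Open bin, 158 mm (its x) by 148 mm (its y) outside, walls 4 mm thick, 55 mm high, about 0.32 kg; the tab is on its +y side, 80 mm from the centre. In the bay its x lies along the dispenser's x and its tab on the dispenser's +y side, towards the robot.
- case1_mid (a point): Centre of case 1 of the stack, counted from the bottom: a flat yellow plastic case 70 (x, the way it is pushed) x 90 (y) x 22 mm (z), about 90 g.
- case2_mid (a point): Centre of case 2 of the stack, counted from the bottom: a flat green plastic case 70 (x, the way it is pushed) x 90 (y) x 22 mm (z), about 90 g.
- case3_mid (a point): Centre of case 3 of the stack, counted from the bottom: a flat yellow plastic case 70 (x, the way it is pushed) x 90 (y) x 22 mm (z), about 90 g.
- case4_mid (a point): Centre of case 4 of the stack, counted from the bottom: a flat green plastic case 70 (x, the way it is pushed) x 90 (y) x 22 mm (z), about 90 g.
- case5_mid (a point): Centre of case 5 of the stack, counted from the bottom: a flat yellow plastic case 70 (x, the way it is pushed) x 90 (y) x 22 mm (z), about 90 g.
- grey_bin: Bystander, to be left alone: a grey plastic bin 160 x 110 x 70 mm with a small carton in it. Origin under its centre.
- carton: Bystander, to be left alone: a closed cardboard carton 130 x 100 x 90 mm. Origin under its centre.
- scanner: Bystander, to be left alone: a black and yellow hand scanner, 155 mm long, 36 mm high, lying. Origin under its centre.
- tape_roll: Bystander, to be left alone: a roll of amber packing tape lying flat, 104 mm across, 48 mm high. Origin under its centre.
- cleaner: Bystander, to be left alone: an upright white bottle with a blue cap, 66 mm across, 170 mm high. Origin under its centre.
Not all that is in view belongs to the job. Leave any yellow look-alike of the part that bears bin_tab alone.

How it is judged:
On the way, in this order (a step that is already met when the one before it is completed fails the run):
1. the black bin stands under the lip, in the bay (horizontal distance between bin_in and bay below 0.03 m and angle between the x axis of bin_in and the x axis of dispenser, either way round below 0.25 rad and angle between bin_in's own z axis and vertical below 0.1 rad and height (world z) of bin_in below 0.012 m), for 0.2 s.
2. turn 1 is wound through its heavy half (value of joint crank above 3.3 rad).
3. turn 2 is wound through its heavy half (value of joint crank above 9.58 rad).
At the end, for the whole second after the job is handed in: Cases 1 to 2 lie in the black bin (centres inside its walls, at most 60 mm above its floor), the others in the magazine, pushed out under 18 mm; the crank rests at 12.57 rad within 0.5; the bin stands level within 35 mm of the bay (before cranking: 30 mm, 0.25 rad) (x of case1_mid in the frame of bin_in between -0.075 and 0.075 m and y of case1_mid in the frame of bin_in between -0.07 and 0.07 m and z of case1_mid in the frame of bin_in between 0 and 0.06 m and x of case2_mid in the frame of bin_in between -0.075 and 0.075 m and y of case2_mid in the frame of bin_in between -0.07 and 0.07 m and z of case2_mid in the frame of bin_in between 0 and 0.06 m and x of case3_mid in the frame of dispenser between 0.05 and 0.085 m and z of each of case3_mid, case4_mid, case5_mid in the frame of dispenser above 0.088 m and x of case4_mid in the frame of dispenser between 0.05 and 0.085 m and x of case5_mid in the frame of dispenser between 0.05 and 0.085 m and value of joint crank between 12.07 and 13.07 rad and horizontal distance between bin_in and bay below 0.035 m and angle between bin_in's own z axis and vertical below 0.1 rad and height (world z) of bin_in below 0.012 m and velocity of joint crank below 0.3 rad/s); the robot touches nothing.
It fails at once if the crank lurches or is spun: over 4.5 rad/s while it is being wound (value of joint crank above 0.8 rad and velocity of joint crank above 4.5 rad/s).
It fails at once if the crank runs back: faster than 1 rad/s backwards once wound past 0.8 rad (value of joint crank above 0.8 rad and velocity of joint crank below -1 rad/s).
It fails at once if the crank is wound clockwise past -1 rad (value of joint crank below -1 rad).
It fails at once if a bystander is moved more than 30 mm (distance of any of grey_bin, carton, scanner, tape_roll, cleaner from where it was at the start of the episode above 0.03 m).
It also fails if it takes over 72 s, if anything falls off the work surface, if the arm or the gripper's body presses on something with over 40 N, if the wrist force passes 120 N, or if a joint passes its speed limit or range.

### The arm

A 7-joint arm with a two-finger parallel gripper is mounted at the origin on the work surface. World frame = base frame: x ahead of the robot, y to its left, z up, the work surface at z = 0. Lengths are in m, angles in rad, forces in N, time in s.
With the tool pointing down it reaches from about 0.4 to 0.75 m from the base axis. Payload 19.5 kg.
Tool frame: the origin (TCP) lies midway between the tips of the shut fingers; the grasp point (between the pads) lies 19 mm behind it; z points along the fingers, y is the direction in which the jaws open and shut (so a half turn about z gives the same grasp; the last joint's range is limited). The gripper opens to 85 mm and grips with 20 to 120 N. Pads are 22 mm wide; open, the fingers measure 114 mm over their backs; the gripper's body (76 mm by 85 mm) begins 54 mm behind the grasp point. The pads swing forward as they close: fully open they stand 13 mm farther back than shut.
Start: joints at [-0.042, 0.707, -0.028, 1.485, 0.022, 0.951, -0.075], TCP at [0.575, 0, 0.231] pointing down, gripper open.
Joint ranges: [-2.71, 2.71], [-0.32, 2.16], [-1.57, 1.52], [0, 2.45], [-1.46, 4.6], [0, 2.02], [-2.83, 2.83]. Speed limits (rad/s): [1.89, 1.89, 2.57, 2.57, 3.01, 3.01, 3.01].

### API

Orientations are given as a unit quaternion [w, x, y, z].
In Python, from rig import env, imaging gives the robot as it stands.
- The arm moves only by the tool carry_out, never from a script. Its argument "plan" is a list of rows, each a list of 2 entries, a list of its own where there are three numbers: the shift along the world's x, y, z in m, then the turn about the world's z in rad. In form: [[[tx, ty, tz], yaw], ...]. A call has 1 to 12 rows; each row shifts and turns the pose as measured when the row begins; what a row does not reach is not made up. A row lasts 1/10 s, in which the tool goes at most 50 mm and 8.59 degrees, less where a joint would pass 70% of its speed; a pose out of reach is approached as far as the arm can. A call with a gripper value outside its range is refused whole. "grip" is the finger opening in m, from 0 to 0.0854, set as the call begins (left out, the last holds). The fingers move at their own pace and stop on an object; "force" is the grip in N (left out, the last holds). Time passes only in rows, so rows that do not move let the fingers close. It gives the time, the measured TCP pose, the force and the opening at its end, in the units of the state.
- env.observe(): the state, without advancing time (a new reading comes with each control period).
- imaging.grab_frame(name): name is "scene" or "side" or "wrist"; returns a dict with "image" (384x512x3 uint8, red, green, blue), "mtx" (3x3 intrinsics, pixels), "extrinsics" (4x4, takes a point from world to camera coordinates). Camera axes: x right, y down, z forward; pixel columns grow to the right and rows downward; lengths in m; the calibration is good to about 2 mm. A picture is of the moment at which its call begins. There is no depth.
- env.hand_in(): hands the job in, once; it reports no verdict.
The state is a dict: "time_s": time; "joint_pos": joint angles; "qvel": joint speeds; "effort": joint torques, N m; "position": TCP position; "ee_rot": TCP orientation; "contact_force": force on the tool from outside, world axes, zero at the start; "ft_torque": the same for the moment, N m; "grip_width": opening from 0.0 (shut) to 1.0 (fully open).
Only numpy, scipy, OpenCV 4.12 (cv2) and the standard library are available. Lean on these libraries where they do the work, as an engineer would, in place of code of your own. Each camera call takes 0.05 s, during which the arm holds its last target.

## Working session

There is one attempt and no reset: what is moved stays moved. The work goes in short steps, Python scripts to look and compute and a tool call to move; the robot and the scene stay as the last step left them, time stands still between calls to the robot, and variables do not carry over. Pictures are saved under pics/ and viewed, and the job is handed in when it is done.

Besides the shell and the picture viewer there is one more tool, called after "Emit:" as name([rows], argument=value, ...), one row to a line, values as JSON. carry_out: Moves the arm, as the interface text tells. Its arguments: {"type":"object","properties":{"plan":{"type":"array","items":{"type":"array"}},"grip":{"type":"number"},"force":{"type":"number"}},"required":["plan"]}

```bash
mkdir -p pics; ls
python3 - <<'E'
from rig import env, imaging
import cv2,numpy as np
s=env.observe(); print({k:np.round(v,3) for k,v in s.items()})
for n in ["scene","side","wrist"]:
    f=imaging.grab_frame(n); cv2.imwrite(f"pics/{n}0.png",cv2.cvtColor(f["image"],cv2.COLOR_RGB2BGR)); print(n,np.round(f["mtx"],1).tolist(),np.round(f["extrinsics"],4).tolist())
E
```

```text
pics
{'time_s': np.float64(0.0), 'joint_pos': array([-0.042,  0.707, -0.028,  1.485,  0.022,  0.951, -0.075]), 'qvel': array([-0.   ,  0.001,  0.001,  0.001, -0.001, -0.   ,  0.   ]), 'effort': array([-3.0000e-03, -8.8321e+01,  1.2330e+00, -2.3617e+01,  1.7000e-02,
        6.0000e-03, -0.0000e+00]), 'position': array([0.575, 0.   , 0.231]), 'ee_rot': array([-0.   ,  0.707,  0.707, -0.   ]), 'contact_force': array([ 0.001,  0.849, -0.46 ]), 'ft_torque': array([ 0.008, -0.003, -0.076]), 'grip_width': np.float64(1.001)}
scene [[469.3, 0.0, 243.0], [0.0, 469.3, 191.8], [0.0, 0.0, 1.0]] [[-0.3843, 0.9232, -0.0007, 0.113], [0.6625, 0.2752, -0.6967, -0.2648], [-0.643, -0.2682, -0.7174, 1.9071], [0.0, 0.0, 0.0, 1.0]]
side [[360.0, 0.0, 252.4], [0.0, 360.0, 193.8], [0.0, 0.0, 1.0]] [[-0.92, -0.3917, -0.0108, 0.502], [-0.2526, 0.614, -0.7478, 0.1606], [0.2996, -0.6853, -0.6638, 1.0934], [0.0, 0.0, 0.0, 1.0]]
wrist [[299.2, 0.0, 253.6], [0.0, 299.2, 190.2], [0.0, 0.0, 1.0]] [[1.0, 0.0004, -0.0019, -0.5743], [0.0009, -0.9626, 0.2711, -0.0363], [-0.0017, -0.2711, -0.9626, 0.379], [0.0, 0.0, 0.0, 1.0]]
```

View pics/scene0.png

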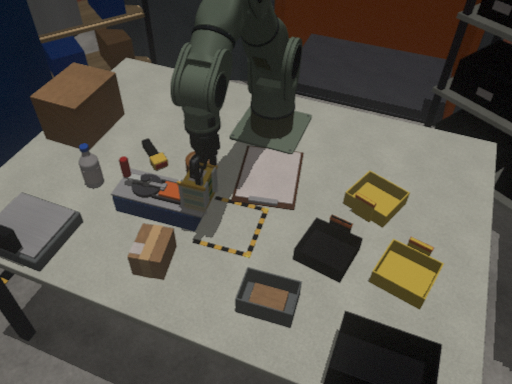

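View pics/side0.png

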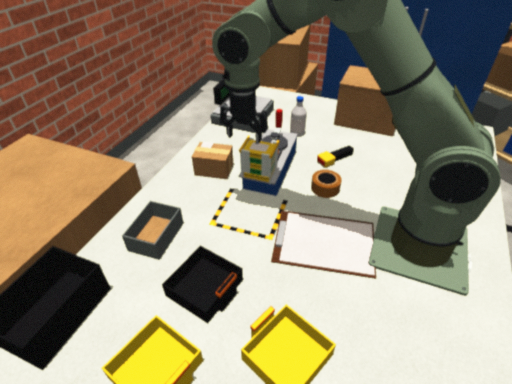

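View pics/wrist0.png

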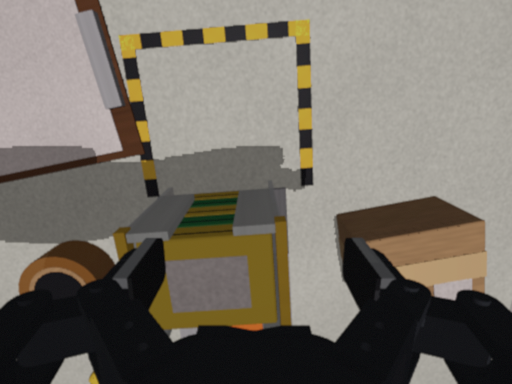

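Run:
```python
import cv2
a=cv2.imread("pics/scene0.png"); 
cv2.imwrite("pics/s_bin.png",cv2.resize(a[200:300,280:400],None,fx=6,fy=6,interpolation=2))
cv2.imwrite("pics/s_disp.png",cv2.resize(a[130:260,90:280],None,fx=4.2,fy=4.2,interpolation=2))
b=cv2.imread("pics/side0.png")
cv2.imwrite("pics/d_bin.png",cv2.resize(b[235:330,150:260],None,fx=6,fy=6,interpolation=2))
cv2.imwrite("pics/d_disp.png",cv2.resize(b[90:250,190:330],None,fx=3.7,fy=3.7,interpolation=2))
```

```text
(no output)
```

View pics/s_bin.png

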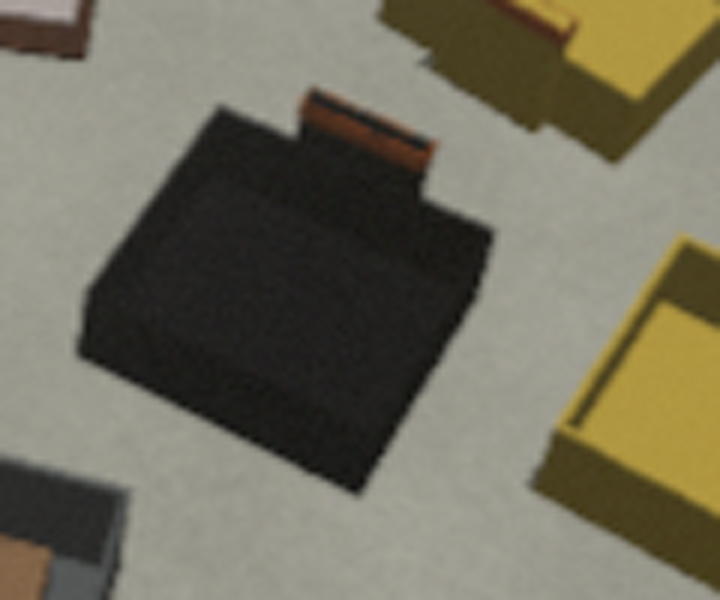

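View pics/s_disp.png

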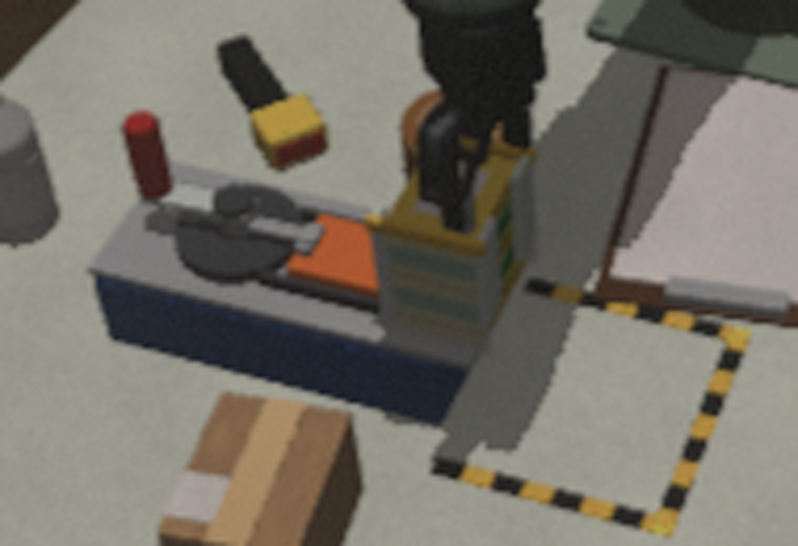

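View pics/d_bin.png

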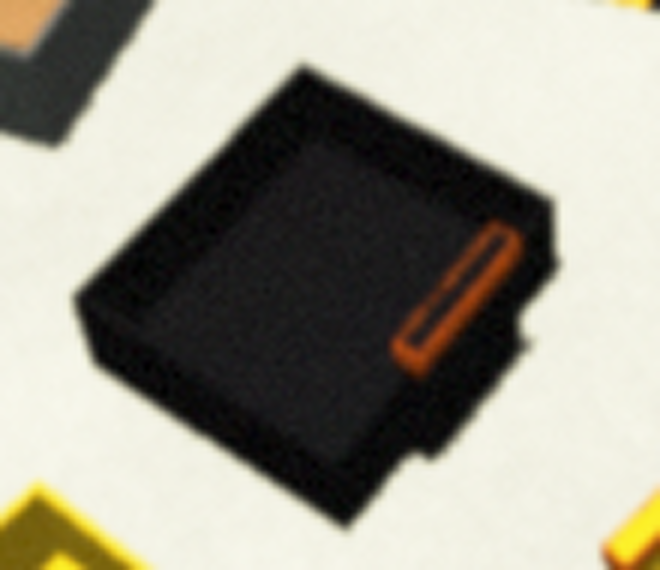

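View pics/d_disp.png

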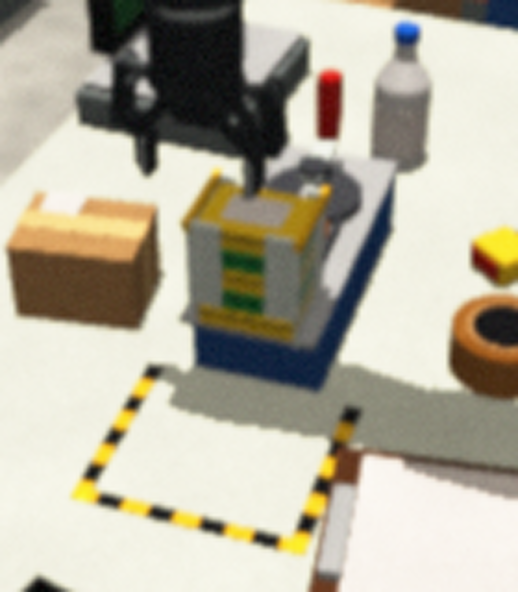

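```bash
cat > fit.py <<'E'
import numpy as np
from scipy.optimize import least_squares
CAM={"scene":(np.array([[469.3,0,243],[0,469.3,191.8],[0,0,1]]),np.array([[-0.3843,0.9232,-0.0007,0.113],[0.6625,0.2752,-0.6967,-0.2648],[-0.643,-0.2682,-0.7174,1.9071]])),
"side":(np.array([[360,0,252.4],[0,360,193.8],[0,0,1.]]),np.array([[-0.92,-0.3917,-0.0108,0.502],[-0.2526,0.614,-0.7478,0.1606],[0.2996,-0.6853,-0.6638,1.0934]]))}
def proj(c,P):
    K,E=CAM[c]; q=K@(E@np.append(P,1)); return q[:2]/q[2]
def world(p,L):
    c,s=np.cos(p[2]),np.sin(p[2]); return np.array([p[0]+c*L[0]-s*L[1],p[1]+s*L[0]+c*L[1],L[2]])
def fit(obs,p0,loc=lambda p,L:L):
    f=lambda p:np.concatenate([proj(c,world(p,loc(p,L)))-uv for c,L,uv in obs])
    r=least_squares(f,p0,loss="soft_l1"); return r.x,f(r.x).reshape(-1,2)
def ray(c,uv,z):
    K,E=CAM[c];R,t=E[:,:3],E[:,3];d=R.T@np.linalg.inv(K)@np.array([*uv,1]);o=-R.T@t
    return o+d*(z-o[2])/d[2]
E
cat > f1.py <<'E'
from fit import *
S=lambda u,v:np.array([280+u/6,200+v/6]);D=lambda u,v:np.array([150+u/6,235+v/6])
a,b,h=.079,.074,.055
o=[("scene",(-a,b,h),S(222,107)),("scene",(a,b,h),S(492,235)),("scene",(-a,-b,h),S(88,292)),("scene",(-a,-b,0),S(78,355)),("scene",(a,-b,0),S(360,492)),("scene",(-.035,.086,.085),S(312,90)),("scene",(.035,.086,.085),S(436,143)),
("side",(-a,-b,h),D(305,65)),("side",(-a,b,h),D(553,200)),("side",(a,-b,h),D(78,298)),("side",(a,-b,0),D(97,365)),("side",(a,b,0),D(347,525)),("side",(-a,b,0),D(558,265))]
x,r=fit(o,[.55,.45,1.5]);print("bin",x);print(np.round(r,1).tolist())
S=lambda u,v:np.array([90+u/4.2,130+v/4.2]);D=lambda u,v:np.array([190+u/3.7,90+v/3.7])
o=[("scene",(-.22,-.065,.085),S(90,270)),("scene",(-.22,-.065,0),S(112,340)),("scene",(.07,-.065,0),S(440,425)),("scene",(-.22,.065,.085),S(168,160)),
("side",(.07,-.065,0),D(195,365)),("side",(.07,.065,0),D(318,388)),("side",(-.22,.065,.085),D(395,162)),
("side",(.11,-.054,.2),D(185,222)),("side",(.11,.054,.2),D(325,242)),("side",(.024,.054,.2),D(330,188)),("side",(.024,-.054,.2),D(217,172)),
("scene",("k",.196),S(142,120)),("side",("k",.196),D(331,75)),("side",("k",.126),D(329,135)),("scene",("k",.126),S(155,193))]
def loc(p,L): return (-.12-.065*np.cos(p[3]),-.065*np.sin(p[3]),L[1]) if L[0]=="k" else L
x,r=fit(o,[.58,0,1.5,0],loc);print("disp",x);print(np.round(r,1).tolist())
print("bay",world(x,(.157,0,0)),"axis",world(x,(-.12,0,0)),"knob",world(x,loc(x,("k",.17))))
print("knob rays",ray("scene",S(142,120),.196),ray("side",D(331,75),.196))
for n,z,pts in(("scene",0,[S(750,325),S(665,535),S(435,465),S(528,285)]),("side",0,[D(75,495),D(303,550),D(152,370),D(352,410)])):
    for q in pts: print(n,ray(n,q,0).round(3))
E
python3 f1.py
```

```text
bin [0.5291479  0.37943786 1.39134341]
[[-0.8, -2.1], [0.5, -2.4], [-0.7, -1.8], [-0.4, -1.4], [-0.5, -0.7], [-0.4, -2.3], [-0.3, -1.8], [-1.4, -0.5], [-0.4, -0.2], [-2.5, -0.0], [-2.0, 0.6], [-0.8, 1.8], [-0.7, 1.0]]
disp [ 0.54408777 -0.11389077  1.67174205  0.01505669]
[[-0.7, -1.2], [-0.9, -0.4], [1.3, -1.5], [-1.3, -1.0], [-0.5, 1.1], [1.2, 1.8], [-0.6, -0.3], [-0.4, 0.5], [-5.1, 0.8], [0.3, 0.5], [-0.7, -0.2], [-0.6, -1.5], [-0.7, -0.3], [-0.8, -0.1], [0.3, -2.8]]
bay [0.52826619 0.04230999 0.        ] axis [ 0.55618069 -0.23327989  0.        ] knob [ 0.56370395 -0.29784304  0.17      ]
knob rays [ 0.56916075 -0.29217965  0.196     ] [ 0.56053856 -0.29650853  0.196     ]
scene [0.419 0.146 0.   ]
scene [0.639 0.161 0.   ]
scene [ 0.646 -0.025  0.   ]
scene [ 0.448 -0.039  0.   ]
side [0.628 0.156 0.   ]
side [0.42  0.139 0.   ]
side [ 0.638 -0.021  0.   ]
side [ 0.439 -0.041  0.   ]
```

Emit:
carry_out([
  [[0,0.02,0.02],0],
  [[-0.012,0.041,0.01],-0.018],
  [[-0.012,0.041,0],-0.018],
  [[-0.012,0.041,0],-0.018],
  [[-0.012,0.041,0],-0.018],
  [[-0.012,0.041,0],-0.018],
  [[-0.012,0.041,0],-0.018],
  [[-0.012,0.041,0],-0.018],
  [[-0.012,0.041,0],-0.018],
  [[-0.012,0.041,-0.01],-0.018],
  [[-0.012,0.03,-0.02],-0.018],
  [[0,0,0],0],
], grip=0.0854, force=80)

```text
time_s: 1.35
position: [0.4449, 0.4334, 0.2286]
ee_rot: [-0.001, 0.771, 0.636, -0.002]
contact_force: [0.9, -0.6, -0.1]
grip_width: 0.997
```

```bash
cat > look.py <<'E'
import sys,cv2,numpy as np
from rig import env,imaging
s=env.observe();print({k:np.round(s[k],4).tolist() for k in("time_s","position","ee_rot","contact_force","grip_width","joint_pos")})
tag=sys.argv[1]
for n in sys.argv[2:]:
    f=imaging.grab_frame(n);cv2.imwrite(f"pics/{n}_{tag}.png",cv2.cvtColor(f["image"],cv2.COLOR_RGB2BGR))
    np.savez(f"pics/{n}_{tag}.npz",K=f["mtx"],E=f["extrinsics"])
E
python3 look.py 1 wrist scene side
```

```text
{'time_s': 1.35, 'position': [0.4449, 0.4334, 0.2286], 'ee_rot': [-0.0014, 0.7713, 0.6365, -0.0024], 'contact_force': [0.9407, -0.6408, -0.1028], 'grip_width': 0.9971, 'joint_pos': [-0.8587, 0.7904, 0.0816, 1.299, -0.0702, 1.0595, -0.9575]}
```

View pics/wrist_1.png

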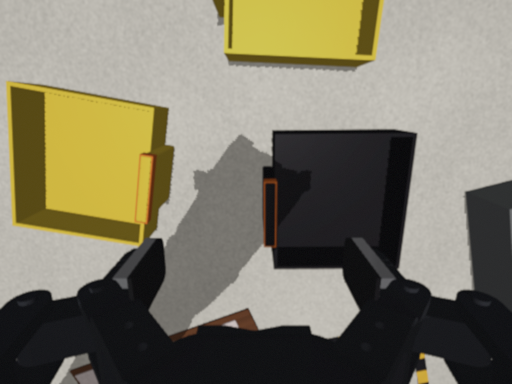

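```bash
cat > f2.py <<'E'
import fit; from fit import *
z=np.load("pics/wrist_1.npz");fit.CAM["w"]=(z["K"],z["E"][:3])
a,b,h=.079,.074,.055
o=[("w",(a,b,h),(274,131)),("w",(a,-b,h),(415,133)),("w",(-a,b,h),(274,268)),("w",(.035,.086,.085),(263,180)),("w",(.035,.074,.085),(277,180)),("w",(-.035,.086,.085),(264.5,246)),("w",(-.035,.074,.085),(277,246))]
o=[(c,l,np.array(u)) for c,l,u in o]
x,r=fit.fit(o,[.53,.38,1.39]);print(x,np.round(r,1).tolist());print("tab",world(x,(0,.08,0)),world(x,(.016,.08,0)))
E
python3 f2.py
```

```text
Traceback (most recent call last):
  File "f2.py", line 2, in <module>
    z=np.load("pics/wrist_1.npz");fit.CAM["w"]=(z["K"],z["E"][:3])
                                  ^^^^^^^
AttributeError: 'function' object has no attribute 'CAM'
```

```bash
sed -i 's/^import fit; //; s/fit\.CAM/CAM/; s/fit\.fit(/fit(/' f2.py; python3 f2.py
```

```text
[0.53195309 0.37889482 1.39398245] [[0.5, 1.6], [2.3, -2.3], [-0.3, -0.2], [0.9, 0.8], [-0.9, 0.6], [-0.3, -0.5], [-1.4, -0.6]]
tab [0.45320037 0.39296634 0.        ] [0.45601467 0.40871689 0.        ]
```

Emit:
carry_out([
  [[0.006,-0.012,-0.02],0.01],
  [[0.005,-0.012,-0.03],0],
  [[0,0,-0.035],0],
  [[0,0,-0.03],0],
  [[0,0,0],0],
])

```text
time_s: 2.0
position: [0.4654, 0.3985, 0.1174]
ee_rot: [0.001, 0.772, 0.636, 0.003]
contact_force: [0.5, -0.1, 1.0]
grip_width: 1.002
```

```bash
python3 look.py 2 wrist
```

```text
{'time_s': 2.0, 'position': [0.4654, 0.3985, 0.1174], 'ee_rot': [0.0011, 0.772, 0.6356, 0.0027], 'contact_force': [0.4871, -0.1303, 0.9992], 'grip_width': 1.0021, 'joint_pos': [-0.7914, 0.9055, 0.0633, 1.4733, -0.0686, 0.7596, -0.8961]}
```

View pics/wrist_2.png

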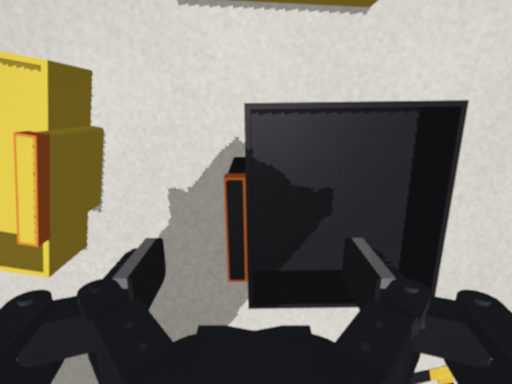

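Emit:
carry_out([
  [[-0.006,0.006,0],0.0],
  [[0,0,0],0],
  [[0,0,0],0],
  [[0,0,-0.01],0],
  [[0,0,-0.01],0],
  [[0,0,0],0],
])

```text
time_s: 2.65
position: [0.4618, 0.4067, 0.1042]
ee_rot: [0.001, 0.772, 0.635, 0.008]
contact_force: [-0.2, -0.4, -0.3]
grip_width: 0.999
```

Emit:
carry_out([
  [[-0.006,0.001,-0.01],0.0],
  [[0,0,-0.01],0],
  [[0,0,-0.01],0],
  [[0,0,-0.01],0],
  [[0,0,-0.01],0],
  [[0,0,0],0],
])

```text
time_s: 3.25
position: [0.4564, 0.407, 0.0498]
ee_rot: [0.001, 0.772, 0.635, 0.008]
contact_force: [0.3, 0.2, -0.0]
grip_width: 1.001
```

Close on the tab.

Emit:
carry_out([
  [[0,0,0],0],
  [[0,0,0],0],
  [[0,0,0],0],
  [[0,0,0],0],
  [[0,0,0],0],
  [[0,0,0],0],
  [[0,0,0],0],
], grip=0.0, force=70)

```text
time_s: 3.95
position: [0.4575, 0.4079, 0.0519]
ee_rot: [0.001, 0.772, 0.635, 0.009]
contact_force: [0.2, 0.5, 1.0]
grip_width: 0.156
```

```bash
python3 look.py 3 wrist scene
```

```text
{'time_s': 3.95, 'position': [0.4575, 0.4079, 0.0519], 'ee_rot': [0.0012, 0.7722, 0.6353, 0.0095], 'contact_force': [0.227, 0.4922, 1.0275], 'grip_width': 0.1555, 'joint_pos': [-0.8093, 0.9976, 0.0563, 1.524, -0.0761, 0.6034, -0.9108]}
```

View pics/wrist_3.png

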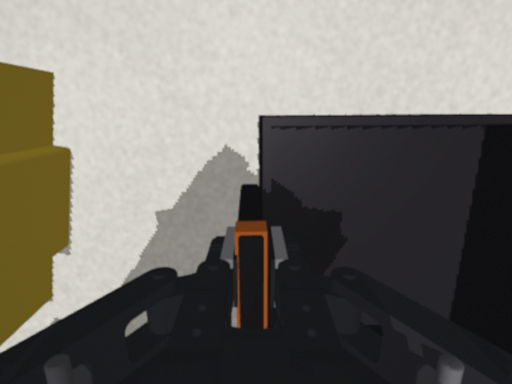

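View pics/scene_3.png

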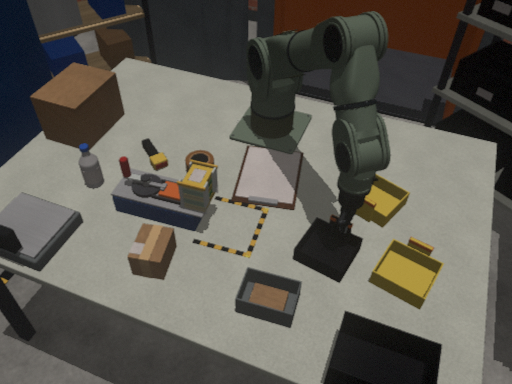

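```bash
python3 look.py 4 side
python3 - <<'E'
import cv2
a=cv2.imread("pics/scene_3.png"); 
cv2.imwrite("pics/s_disp3.png",cv2.resize(a[140:260,100:280],None,fx=4.4,fy=4.4,interpolation=2))
b=cv2.imread("pics/side_4.png")
cv2.imwrite("pics/d_disp4.png",cv2.resize(b[100:245,190:330],None,fx=4.1,fy=4.1,interpolation=2))
E
```

```text
{'time_s': 4.05, 'position': [0.4575, 0.4079, 0.0518], 'ee_rot': [0.0012, 0.7722, 0.6353, 0.0094], 'contact_force': [-0.5688, 1.5191, 2.8569], 'grip_width': 0.1573, 'joint_pos': [-0.8093, 0.9978, 0.0563, 1.524, -0.0762, 0.6034, -0.9109]}
```

View pics/s_disp3.png

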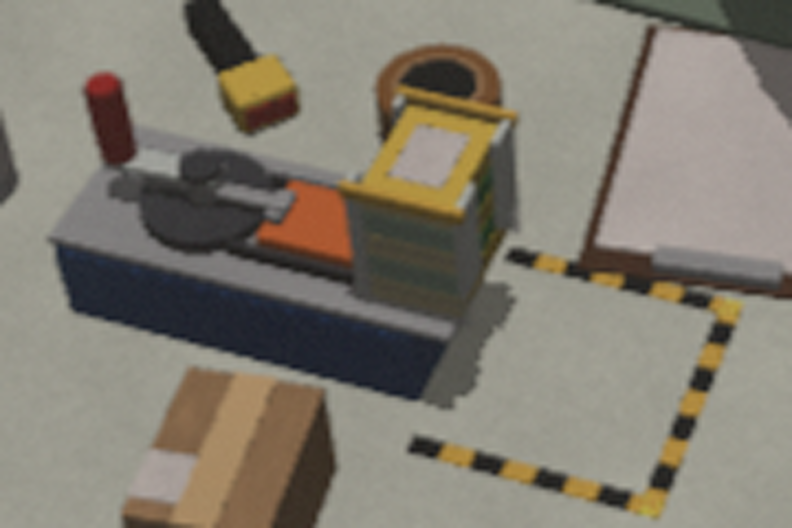

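View pics/d_disp4.png

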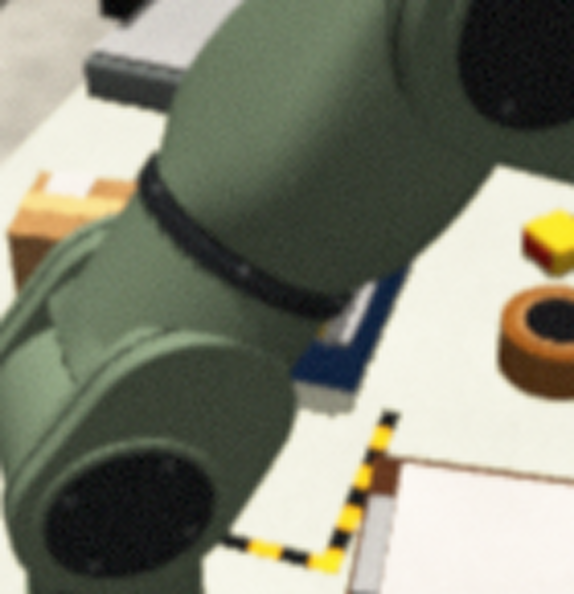

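```bash
cat > f3.py <<'E'
from fit import *
import fit as F
S=lambda u,v:np.array([280+u/6,200+v/6]);D=lambda u,v:np.array([150+u/6,235+v/6])
a,b,h=.079,.074,.055
o=[("scene",(-a,b,h),S(222,107)),("scene",(a,b,h),S(492,235)),("scene",(-a,-b,h),S(88,292)),("scene",(-a,-b,0),S(78,355)),("scene",(a,-b,0),S(360,492)),("scene",(-.035,.086,.085),S(312,90)),("scene",(.035,.086,.085),S(436,143)),
("side",(-a,-b,h),D(305,65)),("side",(-a,b,h),D(553,200)),("side",(a,-b,h),D(78,298)),("side",(a,-b,0),D(97,365)),("side",(a,b,0),D(347,525)),("side",(-a,b,0),D(558,265))]
B=[.532,.379,1.394]
off={}
for c in("scene","side"): off[c]=np.median([proj(c,world(B,L))-uv for cc,L,uv in o if cc==c],axis=0)
print(off)
S=lambda u,v:np.array([100+u/4.4,140+v/4.4]);D=lambda u,v:np.array([190+u/3.7,90+v/3.7])
o=[("scene",(-.22,-.065,.085),S(48,240)),("scene",(-.22,-.065,0),S(75,308)),("scene",(.07,-.065,0),S(422,398)),("scene",(-.22,.065,.085),S(137,127)),
("scene",(.1,-.065,.085),S(450,335)),
("side",(.07,-.065,0),D(195,365)),("side",(.07,.065,0),D(318,388)),("side",(-.22,.065,.085),D(395,162)),
("scene",("k",.196),S(103,84)),("side",("k",.196),D(331,75)),("side",("k",.126),D(329,135)),("scene",("k",.126),S(120,160))]
def loc(p,L): return (-.12-.065*np.cos(p[3]),-.065*np.sin(p[3]),L[1]) if L[0]=="k" else L
for use in(0,1):
    oo=[(c,L,uv+use*off[c]) for c,L,uv in o]
    x,r=fit(oo,[.58,0,1.5,0],loc);print("disp",x);print(np.round(r,1).tolist())
    print("bay",world(x,(.157,0,0)),"axis",world(x,(-.12,0,0)),"knob",world(x,loc(x,("k",.17))))
for q in [S(740,305),S(648,515),S(410,445),S(510,255)]: print(ray("scene",q+off["scene"],0).round(3))
for q in [D(75,495),D(303,550),D(152,370),D(352,410)]: print(ray("side",q+off["side"],0).round(3))
for c,n,q,z in (("scene","cleaner",np.array([85,147]),.17),("side","cleaner",np.array([300,99]),.17)): print(n,ray(c,q+off[c],z))
E
python3 f3.py
```

```text
{'scene': array([-0.82345176, -1.26987067]), 'side': array([-1.98654186, -0.1252205 ])}
disp [ 0.54658599 -0.11211393  1.65228975  0.0487422 ]
[[0.1, -1.8], [-0.9, 0.2], [-0.2, 0.1], [-1.4, -1.9], [0.4, -0.7], [-1.6, 1.0], [-0.1, 2.1], [-0.4, 0.1], [0.1, -1.7], [-1.1, -0.2], [-1.2, 0.1], [0.1, -2.9]]
bay [0.53380568 0.04436503 0.        ] axis [ 0.55635438 -0.23171568  0.        ] knob [ 0.56479578 -0.29616521  0.17      ]
disp [ 0.54881422 -0.11336071  1.64655837  0.09418426]
[[0.3, -0.5], [-0.7, 1.5], [-0.2, 1.8], [-1.0, -0.6], [0.4, 1.1], [-0.1, 0.6], [1.3, 1.9], [1.5, 0.1], [-0.1, 0.3], [-0.1, -0.4], [-0.2, -0.1], [0.0, -0.9]]
bay [0.53693096 0.04318892 0.        ] axis [ 0.55789697 -0.23301649  0.        ] knob [ 0.56889039 -0.29708009  0.17      ]
[0.423 0.144 0.   ]
[0.636 0.154 0.   ]
[ 0.644 -0.03   0.   ]
[ 0.443 -0.043  0.   ]
[0.635 0.158 0.   ]
[0.426 0.141 0.   ]
[ 0.645 -0.019  0.   ]
[ 0.446 -0.039  0.   ]
cleaner [ 0.54199109 -0.46945932  0.17      ]
cleaner [ 0.53825922 -0.45831329  0.17      ]
```

Emit:
carry_out([
  [[0,0,0.012],0],
  [[0,0,0.012],0],
  [[0,-0.02,0],0.03],
  [[0,-0.035,0],0.035],
  [[0,-0.035,0],0.035],
  [[0,-0.035,0],0.035],
  [[0,-0.035,0],0.035],
  [[0,-0.035,0],0.035],
  [[0,-0.035,0],0.03],
  [[0,-0.02,0],0.02],
  [[0,-0.01,0],0],
  [[0,0,0],0],
])

```text
time_s: 5.3
position: [0.4545, 0.1384, 0.0845]
ee_rot: [0.0, 0.682, 0.731, 0.009]
contact_force: [0.0, -0.2, -4.0]
grip_width: 0.151
```

```bash
python3 look.py 5 wrist scene
```

```text
{'time_s': 5.3, 'position': [0.4545, 0.1384, 0.0845], 'ee_rot': [0.0001, 0.6819, 0.7314, 0.0091], 'contact_force': [0.0441, -0.1725, -4.0454], 'grip_width': 0.1506, 'joint_pos': [-0.3171, 0.8161, -0.0725, 2.0104, 0.1511, 0.3032, -0.4403]}
```

View pics/wrist_5.png

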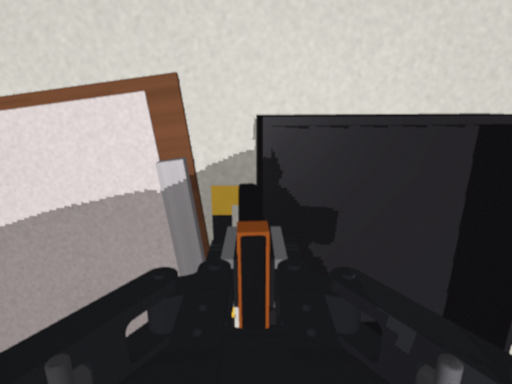

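View pics/scene_5.png

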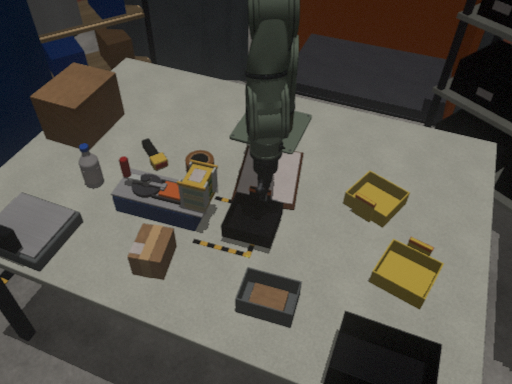

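Emit:
carry_out([
  [[0,0,-0.01],0.01],
  [[0.001,0,-0.01],0],
  [[0,0,0],0],
  [[0,-0.01,0],0],
  [[0,-0.015,0],0],
  [[0,-0.015,0],0],
  [[0,-0.01,0],0],
  [[0,0,0],0],
])

```text
time_s: 6.2
position: [0.4546, 0.0906, 0.0617]
ee_rot: [-0.001, 0.675, 0.738, 0.009]
contact_force: [0.5, 0.7, -3.1]
grip_width: 0.155
```

Emit:
carry_out([
  [[0.001,-0.01,0],-0.01],
  [[0,-0.01,0],0],
  [[0,-0.009,0],0],
  [[0,-0.006,0],0],
  [[0,0,0],0],
  [[0,0,0],0],
])

```text
time_s: 6.8
position: [0.4558, 0.0533, 0.0618]
ee_rot: [-0.001, 0.679, 0.734, 0.01]
contact_force: [-0.5, 0.8, -3.1]
grip_width: 0.158
```

```bash
python3 look.py 6 scene side
python3 - <<'E'
import cv2
a=cv2.imread("pics/scene_6.png"); 
cv2.imwrite("pics/s6.png",cv2.resize(a[140:270,100:300],None,fx=4,fy=4,interpolation=2))
b=cv2.imread("pics/side_6.png")
cv2.imwrite("pics/d6.png",cv2.resize(b[80:260,180:340],None,fx=3.3,fy=3.3,interpolation=2))
E
```

```text
{'time_s': 6.8, 'position': [0.4558, 0.0533, 0.0618], 'ee_rot': [-0.0008, 0.6791, 0.734, 0.0097], 'contact_force': [-0.515, 0.8106, -3.0943], 'grip_width': 0.1581, 'joint_pos': [-0.1331, 0.8545, -0.0788, 2.0753, 0.2318, 0.204, -0.3336]}
```

View pics/s6.png

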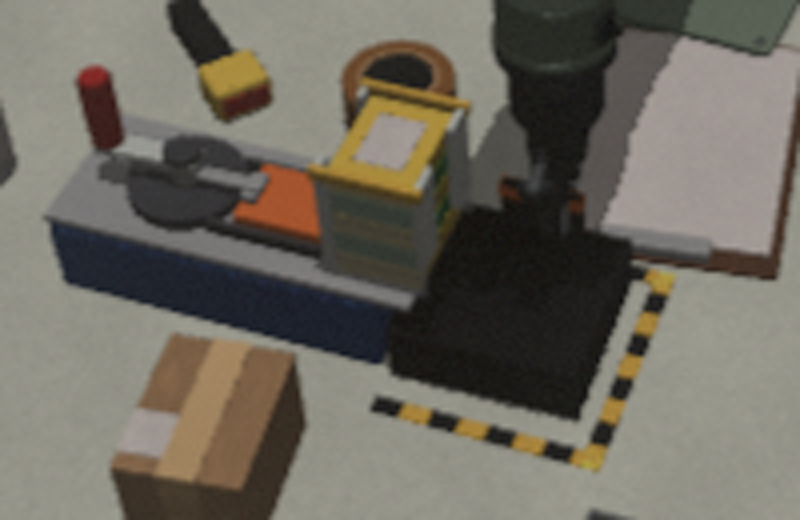

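View pics/d6.png

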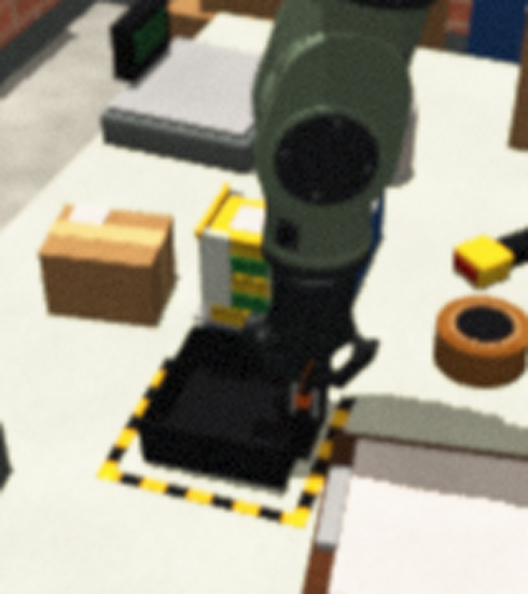

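Emit:
carry_out([
  [[0,-0.001,-0.005],0],
  [[0,0,-0.004],0],
  [[0,0,-0.002],0],
  [[0,0,0],0],
])

```text
time_s: 7.3
position: [0.4558, 0.0532, 0.0511]
ee_rot: [-0.0, 0.678, 0.735, 0.01]
contact_force: [-3.8, -1.9, 9.0]
grip_width: 0.154
```

Emit:
carry_out([
  [[0,0,0],0],
  [[0,0,0],0],
  [[0,0,0],0],
  [[0,0,0.01],0],
  [[0,0,0.03],0],
  [[0,0,0.04],0],
  [[0,0,0.04],0],
  [[0,0,0.04],0],
  [[0,0,0.03],0],
  [[0,0,0],0],
], grip=0.05)

```text
time_s: 8.3
position: [0.4536, 0.0537, 0.2518]
ee_rot: [-0.0, 0.678, 0.735, 0.01]
contact_force: [-0.3, -0.0, -1.2]
grip_width: 0.586
```

```bash
python3 look.py 7 wrist scene side
```

```text
{'time_s': 8.3, 'position': [0.4536, 0.0537, 0.2518], 'ee_rot': [-0.0001, 0.6777, 0.7353, 0.0103], 'contact_force': [-0.292, -0.0121, -1.2473], 'grip_width': 0.5861, 'joint_pos': [-0.0436, 0.5046, -0.2213, 1.8718, 0.1373, 0.7631, -0.2544]}
```

View pics/wrist_7.png

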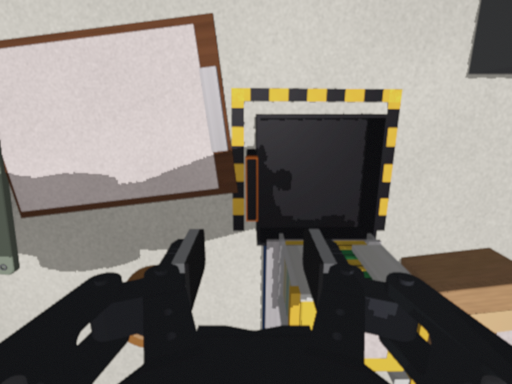

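View pics/scene_7.png

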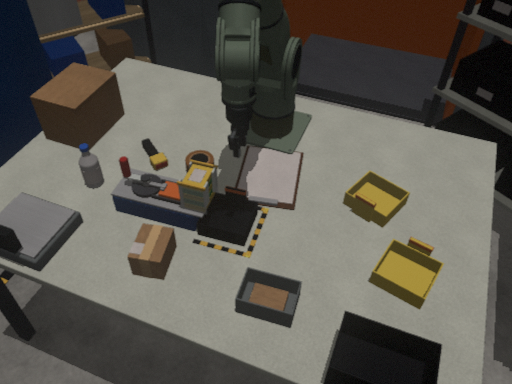

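```bash
cat > f4.py <<'E'
from fit import *
z=np.load("pics/wrist_7.npz");CAM["w"]=(z["K"],z["E"][:3])
R=lambda u,v,h:ray("w",(u,v),h)
for n,u,v,h in [("tape TL",233,90,0),("tape TR",401,90,0),("tape BL",234,230,0),("tape BR",388,230,0),("rim TL",256,114,.055),("rim TR",387,114,.055),("rim BL",258,244,.055)]: print(n,R(u,v,h).round(4))
o=[("w",(.079,.074,.055),(256,114)),("w",(.079,-.074,.055),(387,114)),("w",(.035,.086,.085),(246.5,156)),("w",(-.035,.086,.085),(246.5,221)),("w",(.035,.074,.085),(258,156)),("w",(-.035,.074,.085),(258,221)),("w",(-.079,.074,.055),(258,244))]
x,r=fit([(a,b,np.array(c)) for a,b,c in o],[.53,.04,1.65]);print(x,r.round(1).tolist())
E
python3 f4.py
```

```text
tape TL [0.4239 0.1425 0.    ]
tape TR [0.6353 0.16   0.    ]
tape BL [ 0.4374 -0.0455  0.    ]
tape BR [ 0.6564 -0.0288  0.    ]
rim TL [0.4538 0.1163 0.055 ]
rim TR [0.5987 0.1281 0.055 ]
rim BL [ 0.4694 -0.0388  0.055 ]
[0.53519749 0.04460671 1.65786113] [[0.7, -0.5], [3.2, -1.3], [-0.5, 1.4], [0.3, -0.5], [-0.5, 1.3], [-0.3, -0.6], [-0.9, 1.2]]
```

Emit:
carry_out([
  [[0.01,-0.03,0.015],0],
  [[0.0125,-0.0385,0.01],0],
  [[0.0125,-0.0385,0],0],
  [[0.0125,-0.0385,0],0],
  [[0.0125,-0.0385,0],0],
  [[0.0125,-0.0385,0],0],
  [[0.0125,-0.0385,0],0],
  [[0.0125,-0.03,0],0],
  [[0.01,-0.02,0],0],
  [[0,0,0],0],
  [[0,0,0],0],
], grip=0.0854)

```text
time_s: 9.55
position: [0.5571, -0.2692, 0.2599]
ee_rot: [-0.012, 0.676, 0.737, 0.002]
contact_force: [0.2, 0.4, 0.2]
grip_width: 1.003
```

```bash
python3 look.py 8 wrist scene side;  python3 - <<'E'
import cv2
a=cv2.imread("pics/scene_8.png"); b=cv2.imread("pics/side_8.png")
import numpy as np
cv2.imwrite("pics/c8.png",np.hstack([cv2.resize(a[120:240,70:190],(395,395),interpolation=2),cv2.resize(b[80:200,210:330],(395,395),interpolation=2)]))
E
```

```text
{'time_s': 9.55, 'position': [0.5571, -0.2692, 0.2599], 'ee_rot': [-0.0124, 0.6758, 0.737, 0.0025], 'contact_force': [0.17, 0.4173, 0.1866], 'grip_width': 1.0032, 'joint_pos': [0.5072, 0.7695, -0.2343, 1.2278, 0.1599, 1.1837, 0.3599]}
```

View pics/wrist_8.png

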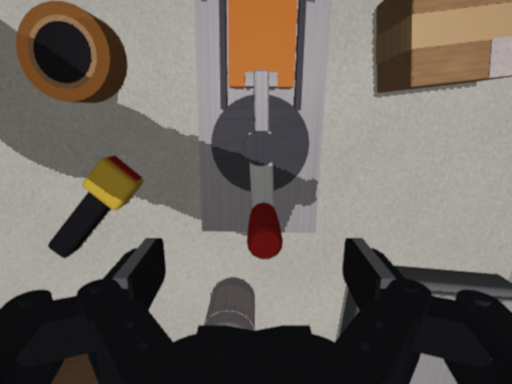

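View pics/c8.png

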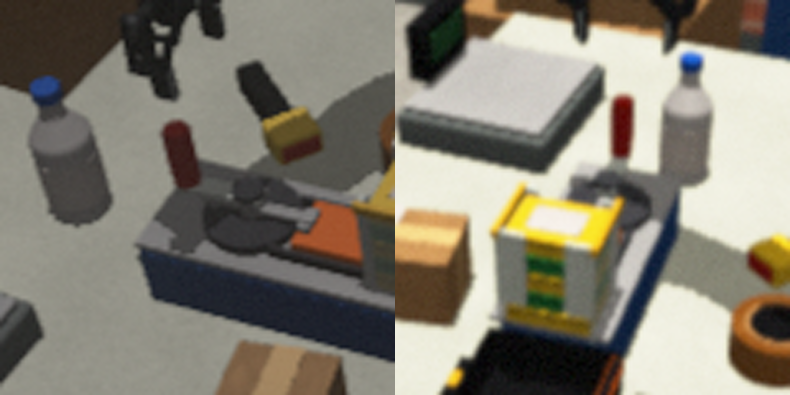

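```bash
cat > f5.py <<'E'
from fit import *
z=np.load("pics/wrist_8.npz");CAM["w"]=(z["K"],z["E"][:3])
R=lambda u,v,h:ray("w",(u,v),h)
for n,u,v,h in [("knobtop",265,242,.196),("knobbot",261.5,213,.126),("deck BL",202,231,.085),("deck BR",317,232,.085),("deck L",202,10,.085),("deck R",329,10,.085),("hub",260,146,.12),("pusherTL",229,86,.09),("bin",0,0,0)]: print(n,R(u,v,h).round(4))
o=[("w",("k",.196),(265,242)),("w",(-.22,.065,.085),(202,231)),("w",(-.22,-.065,.085),(317,232)),("w",("e",.065,.085,4),(202,10)),("w",("e",-.065,.085,5),(329,10))]
def loc(p,L):
    if L[0]=="k": return (-.12-.065*np.cos(p[3]),-.065*np.sin(p[3]),L[1])
    if L[0]=="e": return (p[L[3]],L[1],L[2])
    return L
x,r=fit([(a,b,np.array(c)) for a,b,c in o],[.55,-.11,1.65,0.05,-.05,-.05],loc);print(x,r.round(1).tolist())
print("axis",world(x,(-.12,0,0)),"knob",world(x,loc(x,("k",.17))))
E
python3 f5.py
```

```text
knobtop [ 0.5671 -0.2974  0.196 ]
knobbot [ 0.5654 -0.2985  0.126 ]
deck BL [ 0.5014 -0.3402  0.085 ]
deck BR [ 0.6322 -0.3292  0.085 ]
deck L [ 0.4915 -0.1142  0.085 ]
deck R [ 0.612  -0.1042  0.085 ]
hub [ 0.558  -0.2343  0.12  ]
pusherTL [ 0.5223 -0.181   0.09  ]
bin [ 0.2302 -0.0996  0.    ]
[ 0.54957477 -0.11434692  1.64917217  0.04955965  0.00465007  0.00521751] [[0.0, 1.3], [0.6, -1.1], [-0.5, -0.6], [-7.4, 0.0], [2.1, 0.1]]
axis [ 0.55897025 -0.23397854  0.        ] knob [ 0.56726339 -0.29844733  0.17      ]
```

Emit:
carry_out([
  [[0.005,-0.012,0],0],
  [[0.003,-0.01,0],0],
  [[0,0,0],0],
  [[0,0,0],0],
])

```text
time_s: 10.1
position: [0.5657, -0.2877, 0.2617]
ee_rot: [-0.012, 0.674, 0.739, 0.003]
contact_force: [0.7, 0.1, 0.2]
grip_width: 1.001
```

Emit:
carry_out([
  [[0.001,-0.009,-0.01],0],
  [[0,0,-0.02],0],
  [[0,0,-0.02],0],
  [[0,0,-0.02],0],
  [[0,0,-0.012],0],
  [[0,0,-0.006],0],
  [[0,0,0],0],
  [[0,0,0],0],
])

```text
time_s: 10.9
position: [0.5657, -0.2966, 0.168]
ee_rot: [-0.012, 0.673, 0.74, 0.003]
contact_force: [1.0, 1.1, 0.3]
grip_width: 0.999
```

Emit:
carry_out([
  [[0.001,-0.001,-0.008],0],
  [[0,0,-0.006],0],
  [[0,0,0],0],
])

```text
time_s: 11.2
position: [0.5672, -0.2979, 0.154]
ee_rot: [-0.011, 0.673, 0.74, 0.003]
contact_force: [-0.4, -0.2, -0.8]
grip_width: 1.003
```

Emit:
carry_out([
  [[0,0,0],0],
  [[0,0,0],0],
  [[0,0,0],0],
  [[0,0,0],0],
  [[0,0,0],0],
  [[0,0,0],0],
], grip=0.0, force=110)

```text
time_s: 11.8
position: [0.5676, -0.2979, 0.1549]
ee_rot: [-0.01, 0.673, 0.74, 0.003]
contact_force: [-0.5, -0.4, -1.5]
grip_width: 0.301
```

```bash
python3 look.py 9 wrist
```

```text
{'time_s': 11.8, 'position': [0.5676, -0.2979, 0.1549], 'ee_rot': [-0.0104, 0.673, 0.7395, 0.0034], 'contact_force': [-0.5465, -0.4433, -1.5183], 'grip_width': 0.3013, 'joint_pos': [0.5358, 0.9123, -0.2235, 1.2829, 0.1957, 0.9851, 0.3796]}
```

View pics/wrist_9.png

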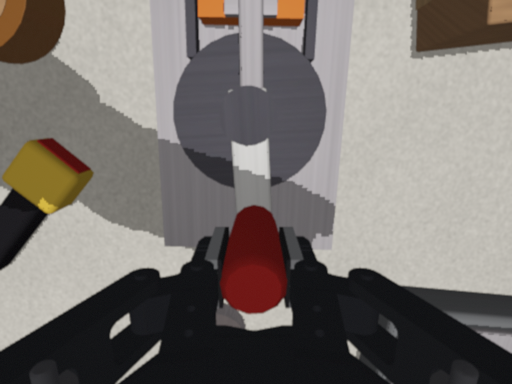

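```bash
cat > crank.py <<'E'
import sys,numpy as np
from rig import env
# args: turns-so-far-approx theta, then dthetas
AX=np.array([.558,-.2335]);Y=1.652;R=.0651;H=Y-np.pi
s=env.observe();p=s["position"];d=p[:2]-AX
th0=float(sys.argv[1]);k=float(sys.argv[2]);dt=[float(a) for a in sys.argv[3].split(",")]
th=np.arctan2(d[1],d[0])-H; th+=2*np.pi*round((th0-th)/(2*np.pi))
print("t",round(float(s["time_s"]),2),"theta",round(th,3),"r",np.linalg.norm(d).round(4),"z",p[2].round(4),"F",np.round(s["contact_force"],1),"grip",round(float(s["grip_width"]),3),"qv",np.round(s["qvel"],2).max(),"q",np.round(s["joint_pos"],2))
rows=[];cur=p[:2].copy();r=np.linalg.norm(d)
for i,x in enumerate(dt):
    th+=x; r+=(R-r)*.5
    n=AX+r*np.array([np.cos(H+th),np.sin(H+th)]); v=(n-cur)*k; cur=n
    rows.append([[round(float(v[0]),4),round(float(v[1]),4),round(float((.155-p[2])/len(dt)),4)],0])
print(rows,"end theta",round(th,3))
E
python3 crank.py 0 1 .05,.1,.14,.15,.15,.15,.15,.15
```

```text
t 11.85 theta 0.066 r 0.0652 z 0.1549 F [-0.2 -1.1  0.4] grip 0.294 qv -0.0 q [ 0.54  0.91 -0.22  1.28  0.2   0.99  0.38]
[[[0.0032, 0.0006, 0.0], 0], [[0.0063, 0.0016, 0.0], 0], [[0.0085, 0.0033, 0.0], 0], [[0.0085, 0.0048, 0.0], 0], [[0.0077, 0.006, 0.0], 0], [[0.0067, 0.0071, 0.0], 0], [[0.0056, 0.008, 0.0], 0], [[0.0043, 0.0087, 0.0], 0]] end theta 1.106
```

Emit:
carry_out([
  [[0.0032,0.0006,0],0],
  [[0.0063,0.0016,0],0],
  [[0.0085,0.0033,0],0],
  [[0.0085,0.0048,0],0],
  [[0.0077,0.006,0],0],
  [[0.0067,0.0071,0],0],
  [[0.0056,0.008,0],0],
  [[0.0043,0.0087,0],0],
])

```text
time_s: 12.65
position: [0.6198, -0.255, 0.1547]
ee_rot: [-0.014, 0.673, 0.739, 0.001]
contact_force: [-18.1, -1.5, 8.8]
grip_width: 0.302
```

```bash
python3 crank.py 1 1 .15,.15,.15,.15,.15,.15,.15,.15;python3 crank.py 1 1.1 .15,.15,.15,.15,.15,.15,.15,.15
```

```text
t 12.65 theta 1.155 r 0.0654 z 0.1547 F [-18.1  -1.5   8.8] grip 0.302 qv 0.05 q [ 0.43  0.97 -0.21  1.14  0.18  1.08  0.31]
[[[0.0024, 0.0095, 0.0], 0], [[0.001, 0.0097, 0.0], 0], [[-0.0004, 0.0098, 0.0], 0], [[-0.0019, 0.0096, 0.0], 0], [[-0.0033, 0.0092, 0.0], 0], [[-0.0046, 0.0086, 0.0], 0], [[-0.0058, 0.0078, 0.0], 0], [[-0.0069, 0.0069, 0.0], 0]] end theta 2.355
t 12.65 theta 1.155 r 0.0654 z 0.1547 F [-18.1  -1.5   8.8] grip 0.302 qv 0.05 q [ 0.43  0.97 -0.21  1.14  0.18  1.08  0.31]
[[[0.0026, 0.0105, 0.0], 0], [[0.0011, 0.0107, 0.0], 0], [[-0.0005, 0.0107, 0.0], 0], [[-0.002, 0.0105, 0.0], 0], [[-0.0036, 0.0101, 0.0], 0], [[-0.0051, 0.0095, 0.0], 0], [[-0.0064, 0.0086, 0.0], 0], [[-0.0076, 0.0076, 0.0], 0]] end theta 2.355
```

Emit:
carry_out([
  [[0.0015,0.0096,0],0],
  [[0.0005,0.0098,0],0],
  [[-0.001,0.0098,0],0],
  [[-0.0024,0.0096,0],0],
  [[-0.0038,0.0091,0],0],
  [[-0.005,0.0085,0],0],
  [[-0.0062,0.0077,0],0],
  [[-0.0072,0.0067,0],0],
])

```text
time_s: 13.45
position: [0.6069, -0.1913, 0.155]
ee_rot: [0.001, 0.675, 0.738, -0.001]
contact_force: [13.3, -7.6, -10.0]
grip_width: 0.296
```

```bash
python3 crank.py 2.4 1 .155,.155,.155,.155,.155,.155,.155,.155,.155,.155
```

```text
t 13.45 theta 2.202 r 0.0646 z 0.155 F [ 13.3  -7.6 -10. ] grip 0.296 qv 0.37 q [ 0.34  0.89 -0.19  1.33  0.19  0.93  0.19]
[[[-0.0069, 0.0072, 0.0], 0], [[-0.0081, 0.006, 0.0], 0], [[-0.0089, 0.0046, 0.0], 0], [[-0.0096, 0.0032, 0.0], 0], [[-0.0099, 0.0016, 0.0], 0], [[-0.0101, 0.0001, 0.0], 0], [[-0.01, -0.0015, 0.0], 0], [[-0.0096, -0.003, 0.0], 0], [[-0.009, -0.0045, 0.0], 0], [[-0.0082, -0.0058, 0.0], 0]] end theta 3.752
```

Emit:
carry_out([
  [[-0.0068,0.0072,0],0],
  [[-0.008,0.006,0],0],
  [[-0.0088,0.0047,0],0],
  [[-0.0095,0.0034,0],0],
  [[-0.0099,0.002,0],0],
  [[-0.01,0.0005,0],0],
  [[-0.01,-0.001,0],0],
  [[-0.0097,-0.0025,0],0],
])

```text
time_s: 14.25
position: [0.5434, -0.171, 0.1548]
ee_rot: [0.011, 0.675, 0.738, 0.002]
contact_force: [-0.5, -0.8, 2.5]
grip_width: 0.298
```

```bash
python3 crank.py 3.4 1 .155,.155,.155,.155,.155,.155,.155,.155,.155,.155
```

```text
t 14.25 theta 3.29 r 0.0641 z 0.1548 F [-0.5 -0.8  2.5] grip 0.298 qv 0.31 q [ 0.34  0.79 -0.18  1.62  0.21  0.73  0.15]
[[[-0.0096, -0.0026, 0.0], 0], [[-0.0091, -0.0043, 0.0], 0], [[-0.0083, -0.0057, 0.0], 0], [[-0.0073, -0.007, 0.0], 0], [[-0.0061, -0.008, 0.0], 0], [[-0.0047, -0.0089, 0.0], 0], [[-0.0033, -0.0095, 0.0], 0], [[-0.0018, -0.0099, 0.0], 0], [[-0.0002, -0.0101, 0.0], 0], [[0.0013, -0.01, 0.0], 0]] end theta 4.84
```

Emit:
carry_out([
  [[-0.0095,-0.0027,0],0],
  [[-0.009,-0.0042,0],0],
  [[-0.0082,-0.0056,0],0],
  [[-0.0072,-0.0068,0],0],
  [[-0.006,-0.0078,0],0],
  [[-0.0047,-0.0086,0],0],
  [[-0.0034,-0.0092,0],0],
  [[-0.0019,-0.0096,0],0],
])

```text
time_s: 15.05
position: [0.4932, -0.2292, 0.1547]
ee_rot: [0.011, 0.675, 0.738, -0.003]
contact_force: [3.0, -3.4, -0.2]
grip_width: 0.301
```

```bash
python3 look.py 10 side;python3 crank.py 4.4 1 .155,.155,.155,.155,.155,.155,.155,.155,.155,.155
```

```text
{'time_s': 15.05, 'position': [0.4932, -0.2292, 0.1547], 'ee_rot': [0.0109, 0.6749, 0.7378, -0.0031], 'contact_force': [3.0282, -3.4154, -0.1741], 'grip_width': 0.3007, 'joint_pos': [0.4701, 0.7596, -0.19, 1.7144, 0.2337, 0.6723, 0.2387]}
t 15.1 theta 4.594 r 0.0649 z 0.1547 F [ 0.3 -8.7  0.3] grip 0.302 qv 0.01 q [ 0.47  0.76 -0.19  1.71  0.23  0.67  0.24]
[[[0.0003, -0.0101, 0.0], 0], [[0.0019, -0.0099, 0.0], 0], [[0.0034, -0.0095, 0.0], 0], [[0.0049, -0.0088, 0.0], 0], [[0.0062, -0.008, 0.0], 0], [[0.0073, -0.0069, 0.0], 0], [[0.0083, -0.0057, 0.0], 0], [[0.0091, -0.0043, 0.0], 0], [[0.0097, -0.0029, 0.0], 0], [[0.01, -0.0014, 0.0], 0]] end theta 6.144
```

View pics/side_10.png

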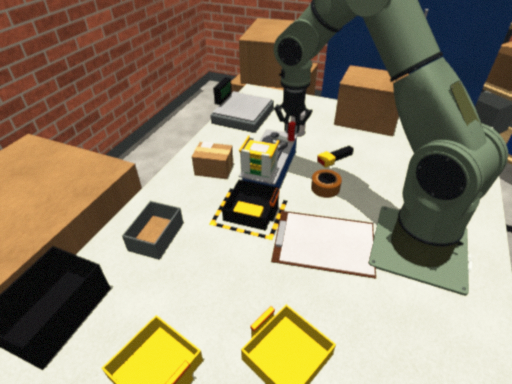

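Case 1 (yellow) lies in the bin at about pixel (249,210). On with the crank; drive assists here, so slightly shorter steps.

Emit:
carry_out([
  [[0.0003,-0.0075,0],0],
  [[0.0014,-0.0095,0],0],
  [[0.003,-0.0092,0],0],
  [[0.0045,-0.0086,0],0],
  [[0.0058,-0.0078,0],0],
  [[0.0069,-0.0069,0],0],
  [[0.0079,-0.0058,0],0],
  [[0.0087,-0.0045,0],0],
])

```text
time_s: 15.9
position: [0.532, -0.294, 0.1548]
ee_rot: [0.008, 0.676, 0.737, -0.006]
contact_force: [-2.5, 0.4, 2.8]
grip_width: 0.297
```

```bash
python3 crank.py 5.7 1 .155,.155,.155,.155,.155,.155,.155,.155,.155,.155
```

```text
t 15.9 theta 5.796 r 0.0658 z 0.1548 F [-2.5  0.4  2.8] grip 0.297 qv 0.27 q [ 0.54  0.85 -0.21  1.46  0.23  0.84  0.34]
[[[0.0097, -0.0029, 0.0], 0], [[0.01, -0.0016, 0.0], 0], [[0.0101, -0.0001, 0.0], 0], [[0.01, 0.0014, 0.0], 0], [[0.0097, 0.0029, 0.0], 0], [[0.0091, 0.0044, 0.0], 0], [[0.0083, 0.0057, 0.0], 0], [[0.0073, 0.0069, 0.0], 0], [[0.0062, 0.008, 0.0], 0], [[0.0049, 0.0088, 0.0], 0]] end theta 7.346
```

Emit:
carry_out([
  [[0.0097,-0.0029,0],0],
  [[0.0099,-0.0015,0],0],
  [[0.01,0,0],0],
  [[0.0099,0.0015,0],0],
  [[0.0096,0.003,0],0],
  [[0.009,0.0044,0],0],
  [[0.0082,0.0057,0],0],
  [[0.0072,0.0069,0],0],
])

```text
time_s: 16.7
position: [0.6102, -0.2738, 0.1547]
ee_rot: [0.004, 0.675, 0.737, -0.005]
contact_force: [-13.8, 4.5, 10.2]
grip_width: 0.296
```

```bash
python3 crank.py 7.0 1 .155,.155,.155,.155,.155,.155,.155,.155,.155,.155
```

```text
t 16.7 theta 7.115 r 0.0659 z 0.1547 F [-13.8   4.5  10.2] grip 0.296 qv 0.14 q [ 0.45  0.95 -0.21  1.19  0.21  1.02  0.31]
[[[0.0052, 0.0087, 0.0], 0], [[0.004, 0.0093, 0.0], 0], [[0.0026, 0.0098, 0.0], 0], [[0.0011, 0.01, 0.0], 0], [[-0.0004, 0.0101, 0.0], 0], [[-0.002, 0.0099, 0.0], 0], [[-0.0035, 0.0095, 0.0], 0], [[-0.0049, 0.0088, 0.0], 0], [[-0.0062, 0.008, 0.0], 0], [[-0.0073, 0.0069, 0.0], 0]] end theta 8.665
```

Emit:
carry_out([
  [[0.0047,0.0087,0],0],
  [[0.0036,0.0094,0],0],
  [[0.0022,0.0099,0],0],
  [[0.0008,0.0101,0],0],
  [[-0.0006,0.0101,0],0],
  [[-0.002,0.01,0],0],
  [[-0.0034,0.0096,0],0],
  [[-0.0048,0.009,0],0],
])

```text
time_s: 17.5
position: [0.6153, -0.2034, 0.1549]
ee_rot: [0.011, 0.677, 0.736, -0.009]
contact_force: [7.9, -12.9, -6.2]
grip_width: 0.3
```

```bash
python3 crank.py 8.2 1 .155,.155,.155,.155,.155,.155,.155,.155,.155,.155
```

```text
t 17.5 theta 8.256 r 0.0647 z 0.1549 F [  7.9 -12.9  -6.2] grip 0.3 qv 0.31 q [ 0.34  0.91 -0.18  1.3   0.21  0.95  0.18]
[[[-0.0052, 0.0086, 0.0], 0], [[-0.0065, 0.0077, 0.0], 0], [[-0.0077, 0.0065, 0.0], 0], [[-0.0086, 0.0052, 0.0], 0], [[-0.0093, 0.0038, 0.0], 0], [[-0.0098, 0.0024, 0.0], 0], [[-0.01, 0.0008, 0.0], 0], [[-0.0101, -0.0008, 0.0], 0], [[-0.0098, -0.0023, 0.0], 0], [[-0.0093, -0.0038, 0.0], 0]] end theta 9.806
```

Emit:
carry_out([
  [[-0.0052,0.0086,0],0],
  [[-0.0064,0.0077,0],0],
  [[-0.0075,0.0066,0],0],
  [[-0.0084,0.0054,0],0],
  [[-0.0091,0.0041,0],0],
  [[-0.0096,0.0028,0],0],
  [[-0.0099,0.0013,0],0],
  [[-0.01,-0.0002,0],0],
])

```text
time_s: 18.3
position: [0.5591, -0.1698, 0.1549]
ee_rot: [0.022, 0.677, 0.736, -0.004]
contact_force: [4.7, -1.1, -0.6]
grip_width: 0.3
```

```bash
python3 crank.py 9.4 1 .155,.155,.155,.155,.155,.155,.155,.155,.155,.155
```

```text
t 18.3 theta 9.326 r 0.0637 z 0.1549 F [ 4.7 -1.1 -0.6] grip 0.3 qv 0.35 q [ 0.31  0.8  -0.17  1.58  0.23  0.74  0.11]
[[[-0.0099, 0.0001, 0.0], 0], [[-0.0098, -0.0018, 0.0], 0], [[-0.0094, -0.0035, 0.0], 0], [[-0.0088, -0.005, 0.0], 0], [[-0.0079, -0.0063, 0.0], 0], [[-0.0068, -0.0075, 0.0], 0], [[-0.0055, -0.0084, 0.0], 0], [[-0.0042, -0.0092, 0.0], 0], [[-0.0027, -0.0097, 0.0], 0], [[-0.0012, -0.01, 0.0], 0]] end theta 10.876
```

Emit:
carry_out([
  [[-0.0099,0.0,0],0],
  [[-0.0098,-0.0017,0],0],
  [[-0.0094,-0.0033,0],0],
  [[-0.0087,-0.0048,0],0],
  [[-0.0078,-0.0061,0],0],
  [[-0.0067,-0.0072,0],0],
  [[-0.0055,-0.0081,0],0],
  [[-0.0042,-0.0088,0],0],
])

```text
time_s: 19.1
position: [0.4965, -0.2145, 0.1548]
ee_rot: [0.023, 0.677, 0.736, -0.008]
contact_force: [3.6, -7.4, -1.6]
grip_width: 0.297
```

```bash
python3 crank.py 10.5 1 .155,.155,.155,.155,.155,.155,.155,.155,.155,.155
```

```text
t 19.1 theta 10.615 r 0.0644 z 0.1548 F [ 3.6 -7.4 -1.6] grip 0.297 qv 0.21 q [ 0.42  0.75 -0.17  1.75  0.25  0.63  0.18]
[[[-0.0026, -0.0097, 0.0], 0], [[-0.0009, -0.01, 0.0], 0], [[0.0008, -0.01, 0.0], 0], [[0.0024, -0.0098, 0.0], 0], [[0.0039, -0.0093, 0.0], 0], [[0.0053, -0.0086, 0.0], 0], [[0.0066, -0.0077, 0.0], 0], [[0.0077, -0.0066, 0.0], 0], [[0.0086, -0.0053, 0.0], 0], [[0.0093, -0.0039, 0.0], 0]] end theta 12.165
```

Emit:
carry_out([
  [[-0.0025,-0.0093,0],0],
  [[-0.001,-0.0096,0],0],
  [[0.0006,-0.0096,0],0],
  [[0.0021,-0.0093,0],0],
  [[0.0035,-0.0088,0],0],
  [[0.0049,-0.0081,0],0],
  [[0.0061,-0.0073,0],0],
  [[0.007,-0.0063,0],0],
])

```text
time_s: 19.9
position: [0.5197, -0.2873, 0.1548]
ee_rot: [0.022, 0.677, 0.736, -0.007]
contact_force: [0.0, 3.2, 3.3]
grip_width: 0.299
```

```bash
python3 crank.py 11.8 1 .15,.14,.12,.1,.08,.05,0,0
```

```text
t 19.9 theta 11.867 r 0.066 z 0.1548 F [0.  3.2 3.3] grip 0.299 qv 0.24 q [ 0.54  0.82 -0.2   1.55  0.26  0.76  0.3 ]
[[[0.0087, -0.0047, 0.0], 0], [[0.0085, -0.0033, 0.0], 0], [[0.0076, -0.002, 0.0], 0], [[0.0064, -0.001, 0.0], 0], [[0.0052, -0.0003, 0.0], 0], [[0.0033, 0.0, 0.0], 0], [[-0.0, 0.0, 0.0], 0], [[-0.0, 0.0, 0.0], 0]] end theta 12.507
```

Emit:
carry_out([
  [[0.0087,-0.0047,0],0],
  [[0.0085,-0.0033,0],0],
  [[0.0076,-0.002,0],0],
  [[0.0064,-0.001,0],0],
  [[0.0052,-0.0003,0],0],
  [[0.0033,0,0],0],
  [[0,0,0],0],
  [[0,0,0],0],
])

```text
time_s: 20.7
position: [0.5647, -0.2996, 0.1548]
ee_rot: [0.021, 0.676, 0.737, -0.006]
contact_force: [-1.6, 0.7, 5.9]
grip_width: 0.297
```

```bash
python3 crank.py 12.5 1 0; python3 look.py 11 wrist scene side
```

```text
t 20.7 theta 12.586 r 0.0665 z 0.1548 F [-1.6  0.7  5.9] grip 0.297 qv 0.01 q [ 0.52  0.88 -0.21  1.37  0.24  0.88  0.32]
[[[-0.0001, 0.0007, 0.0002], 0]] end theta 12.586
{'time_s': 20.7, 'position': [0.5647, -0.2996, 0.1548], 'ee_rot': [0.0208, 0.6759, 0.7367, -0.0056], 'contact_force': [-1.5862, 0.7167, 5.8749], 'grip_width': 0.2969, 'joint_pos': [0.5217, 0.8821, -0.2102, 1.3663, 0.2426, 0.8831, 0.3234]}
```

View pics/side_11.png

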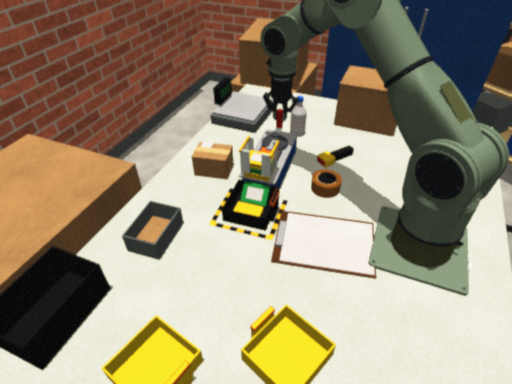

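View pics/wrist_11.png

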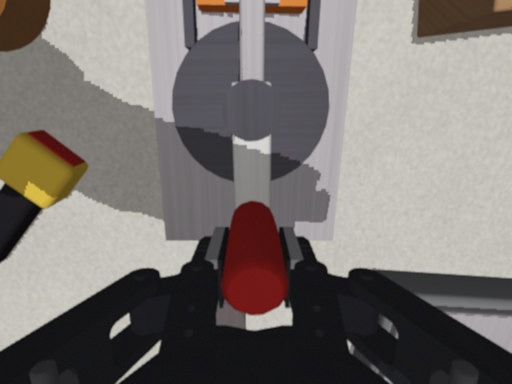

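Emit:
carry_out([
  [[0,0,0],0],
  [[0,0,0],0],
  [[0,0,0],0],
  [[0,0,0],0],
  [[0,0,0],0],
  [[0,0,0.01],0],
  [[0,0,0.02],0],
  [[0,0,0.03],0],
  [[0,0,0.03],0],
  [[-0.01,0,0.03],0],
  [[-0.01,0,0.01],0],
  [[0,0,0],0],
], grip=0.07)

```text
time_s: 22.05
position: [0.5443, -0.2993, 0.2934]
ee_rot: [0.023, 0.676, 0.737, -0.004]
contact_force: [-0.4, -0.9, -1.3]
grip_width: 0.822
```

```bash
python3 look.py 12 wrist scene side;python3 - <<'E'
import cv2,numpy as np
a=cv2.imread("pics/scene_12.png"); b=cv2.imread("pics/side_12.png")
cv2.imwrite("pics/c12.png",np.hstack([cv2.resize(a[130:260,110:270],(430,350),interpolation=2),cv2.resize(b[120:240,200:300],(360,350),interpolation=2)]))
E
```

```text
{'time_s': 22.05, 'position': [0.5443, -0.2993, 0.2934], 'ee_rot': [0.0226, 0.6757, 0.7369, -0.0044], 'contact_force': [-0.4, -0.8787, -1.3156], 'grip_width': 0.8219, 'joint_pos': [0.5478, 0.7109, -0.2383, 1.239, 0.1946, 1.1732, 0.3828]}
```

View pics/c12.png

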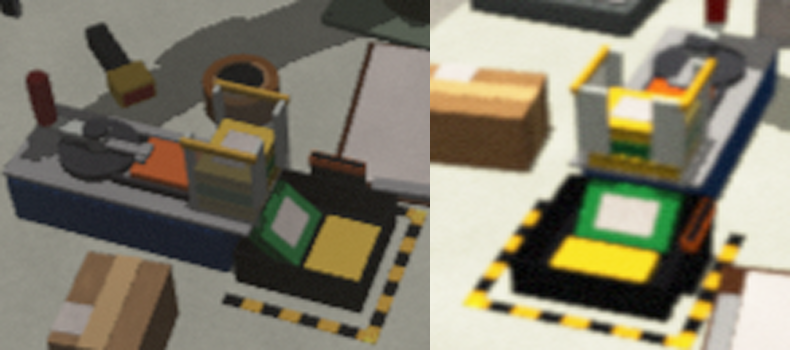

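View pics/wrist_12.png

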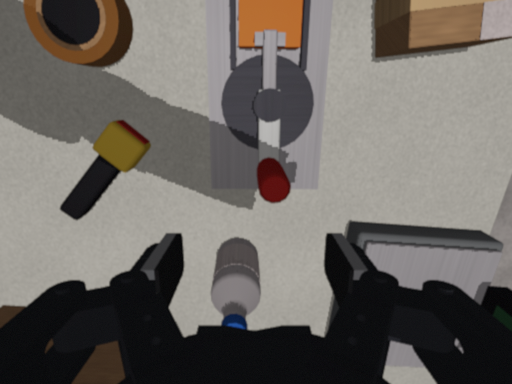

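```bash
python3 - <<'E'
from fit import *
off={'scene':np.array([-.82,-1.27]),'side':np.array([-1.99,-.13])}
S=lambda u,v:np.array([110+u/(430/160),130+v/(350/130)])+off['scene'];D=lambda u,v:np.array([200+(u-430)/3.6,120+v/(350/120)])+off['side']
B=np.array([.535,.0445,1.655])
def loc(P):
    c,s=np.cos(B[2]),np.sin(B[2]);d=P[:2]-B[:2];return np.array([c*d[0]+s*d[1],-s*d[0]+c*d[1],P[2]-.004]).round(4)
for n,a,b in [("green label",S(291,222),D(629,214)),("gr upper-near(-y)",S(253,250),D(588,183)),("gr top +y",S(281,183),D(680,188)),("gr low +y",S(322,198),D(670,250)),("gr low -y",S(293,265),D(577,237)),("yellow ctr",S(343,248),D(605,260))]:
    f=lambda P:np.concatenate([proj("scene",P)-a,proj("side",P)-b])
    r=least_squares(f,[.53,.04,.03]);print(n,loc(r.x),"res",r.fun.round(1))
E
python3 - <<'E'
import sys;sys.path.insert(0,'.')
from fit import *
z=np.load("pics/wrist_12.npz");CAM["w"]=(z["K"],z["E"][:3])
k=ray("w",(275,187),.196);print("knob",k, "theta",np.arctan2(k[1]+.2335,k[0]-.558)-(1.652-np.pi))
E
```

```text
green label [-0.0334  0.0006  0.0408] res [-0. -0. -0.  0.]
gr upper-near(-y) [-0.0636 -0.0541  0.0446] res [-0.7 -1.2 -0.9  1.2]
gr top +y [-0.0612  0.0399  0.0646] res [-0.5 -0.8 -0.6  0.8]
gr low +y [-0.008   0.0531  0.029 ] res [ 1.1  1.8  1.3 -1.7]
gr low -y [-0.0143 -0.0432  0.0129] res [ 0.5  0.8  0.6 -0.8]
yellow ctr [ 0.0323 -0.0029  0.0233] res [-0.5 -0.7 -0.5  0.7]
knob [ 0.56436639 -0.29826014  0.196     ] theta 0.016788699945477825
```

```bash
python3 -c "
from rig import env
print(env.hand_in())"
```

```text
the job is handed in; nothing more can be done
None
```

I set the black bin in the taped bay, wound the crank two full turns anticlockwise, let go and handed the job in at about 22 s. No verdict came back.

- **Bin:** after placing, it measured at (0.535, 0.045) m, yaw 1.658 rad. The bay, estimated from the dispenser and the tape, is about (0.535, 0.043) m, yaw 1.65 rad. After cranking I checked the bin only by eye, and it still sits inside the tape.
- **Crank:** I wound it at about 4 s per turn with a 110 N grip. The sampled angles rose steadily, with no lurch or run-back between calls. The knob's final position puts the crank at about 12.58 rad, against 12.57 for home.
- **Cases:** case 1 (yellow) lies flat in the bin. Case 2 (green) leans on the bin wall nearest the dispenser. I estimate its centre at about -0.04 m along the bin's x and 0.03 m above the floor, which is within limits. The other three cases appear to be in the magazine, judged by eye.
- **Rest of the table:** the gripper is open and well clear, and the bystanders look untouched in the pictures.
- **Disagreements:** the scene and side cameras disagreed by 1 to 2 pixels with the wrist view, so I corrected for that. When gripping, the opening read about 26 mm on the 28 mm knob, but the hold showed no slip.

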